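# Slide a test coupon under the spring clip

## Robot

A 6-joint arm with a two-finger parallel gripper is mounted at the origin on a cart in front of the work surface, level with it; the furniture and walls round the work are solid. World frame = base frame: x ahead of the robot, y to its left, z up, the work surface at z = 0. Lengths are in m, angles in rad, forces in N, time in s.
With the tool pointing down it reaches from about 0.35 to 0.975 m from the base axis. Payload 7.1 kg.
Tool frame: the origin (TCP) lies on the centre line of the jaws, within the pads' length; the fingertips stand manip.tcp_to_tips ahead of it and the grasp point (between the pads) lies 2 mm behind it (manip.tcp_to_tips is the distance from the TCP to the fingertips, in m); z points along the fingers, y is the direction in which the jaws open and shut (so a half turn about z gives the same grasp; the last joint's range is limited). The gripper opens to 88 mm and grips with 3 to 60 N. Pads are 20 mm wide; open, the fingers measure 115 mm over their backs; the gripper's body (75 mm by 178 mm) begins 61 mm behind the grasp point.
Start: joints at [-1.29, 0.423, 1.63, -0, 1.089, -0.019], TCP at [0.185, -0.597, 0.24] pointing down, gripper open.
Joint ranges: [-3, 3], [-0.9, 2.11], [0.09, 2.58], [-1.31, 4.45], [0.11, 2.69], [-2.54, 2.54]. Speed limits (rad/s): [2.39, 2.39, 3.01, 3.14, 3.14, 3.14].

## Interface

Orientations are given as [roll, pitch, yaw] about the fixed x, y, z axes, in that order (R = Rz(yaw) Ry(pitch) Rx(roll)).
In Python, from bench import manip gives the robot as it stands. Calls block until the motion is done:
- manip.goto(position, orientation): joint-space move of the TCP to a pose.
- manip.servo_line(position, rot=None, rate=0.15, stop_force=None): straight line of the TCP; rot=None keeps the orientation; rate is the mean speed in m/s. With stop_force (N) it stops when the force on the tool has changed by that much, and returns True; else False.
- manip.move_joints(angles): joint-space move.
- manip.move_gripper(opening, newtons=None): finger opening in m; newtons is the grip in N (None keeps the last); returns when the fingers have stopped.
- manip.hold(seconds).
- manip.inverse_kinematics(position, orientation): joint angles nearest the present ones, or None.
- manip.get_obs(): the state.
- manip.snapshot(name): name is "side" or "top"; returns a dict with "color" (400x640x3 uint8, red, green, blue), "mtx" (3x3 intrinsics, pixels), "eye" and "orientation" of the camera in the world. Camera axes: x right, y down, z forward; pixel columns grow to the right and rows downward; lengths in m; the calibration is good to about 2 mm. A picture is of the moment at which its call begins. There is no depth.
A pose or a line that the arm cannot do raises manip.PlanningError and nothing moves.
- manip.hand_in(): hands the job in, once; it reports no verdict.
The state is a dict: "t": time; "joint_pos": joint angles; "dq": joint speeds; "joint_torque": joint torques, N m; "tcp_pos": TCP position; "tool_rot": TCP orientation; "ft_force": force on the tool from outside, world axes, zero at the start; "moment": the same for the moment, N m; "width": finger opening in m.
Only numpy, scipy, OpenCV 4.12 (cv2) and the standard library are available. Lean on these libraries where they do the work, as an engineer would, in place of code of your own. Each camera call takes 0.05 s, during which the arm holds its last target.

## Task

Load the flat metal test coupon into the clip stage: press the long thumb bar down with one fingertip so that the spring clip's jaw lifts and, keeping it down, push the coupon along its channel with the other fingertip, under the jaw and fully home against the end stop. Then let the bar go so that the jaw clamps the coupon. Only press and push: do not lift the coupon, and leave the vial, the weight and the cap beside the stage where they are.

Things in the scene. Friction and masses are not known exactly. Their poses are not given: they have to be found in the camera images.
- clip_stage: Fixed bench stage; base plate 164 x 126 x 8 mm on the worktop. Origin on the worktop under its middle; x = push direction (open loading end to end stop), y from coupon channel to thumb bar, z up. Grey deck, top at z = 26 mm. Hinge of the clip along x at y = 0, z = 28 mm (tube 9 mm thick) between two end lugs at x = -70 and 70 mm, tops at z = 36 mm.
- stop (a point): Foot of the end stop on the deck, mid-channel: x = 67, y = -34, z = 26 mm in the stage's frame. The channel, 42 mm wide, runs from here along the stage's -x, 145 mm long, between side guides 5 mm thick that stand 3 mm above the deck; open above and at its far end. The stop is an upright metal bar 10 mm thick, 11 mm above the deck.
- clip (a joint): Hinge angle of the spring clip: 0 shut, grows as the thumb bar is pressed down, end of travel 0.42 rad. A spring shuts it: about 1 N on the bar starts it, 6 N at 0.32. Shut, the jaw is about 1.5 mm above the deck and blocks the channel; it clears the coupon from about 0.24 rad on (by 3 mm at 0.32); lying on the coupon it reads about 0.20.
- thumb_bar (a point): Mid top face of the ribbed steel thumb bar, a plate 4 mm thick, 130 mm long (stage x -65 to 65 mm), out to 49 mm from the hinge. Press anywhere along it near y = 33 mm; a tip may slide along it. Shut, it slopes 0.32 rad up away from the hinge, this point 41 mm above the worktop; at 0.32 rad it is level, top at z = 30 mm, halfway up the coupon's edge: two tips 65 mm apart can do both.
- jaw (a point): Middle of the underside of the clip's jaw, a steel block 12 mm (x) by 10 mm (y) by 11 mm on an arm over the channel; in the stage's frame it sits at x = 52 mm (46 to 58 mm), y = -32 mm.
- coupon: Loose flat plain metal plate 60 (x) x 40 (y) x 8 (z) mm, about 80 g, with one small hole near a corner, lying in the channel on the deck before the jaw. Origin at the centre of its underside; x along the channel. At the start its origin is at x = -3 to 12 mm in the stage's frame; home, front edge on the stop, at x = 37 mm, y = -34 mm.
- vial: Bystander: small glass vial with a screw cap, 28 mm wide, 60 mm tall, stands on the worktop beyond the thumb bar. Origin at the centre of its underside.
- weight: Bystander: brass-coloured balance weight 30 mm wide, 51 mm tall, stands on the worktop beside the channel. Origin at the centre of its underside.
- cap: Bystander: shallow pale round cap 65 mm wide, 16 mm tall, lies on the worktop beside the channel. Origin at the centre of its underside.
Mind the look-alikes: they are no part of the job. There is more than one size of the coupon; the job needs the middle-sized.

How it is judged:
On the way, in this order (a step that is already met when the one before it is completed fails the run):
1. the thumb bar is held down (clip at 0.23 rad or more) with the coupon not yet under the jaw (value of joint clip above 0.23 rad and x of coupon in the frame of clip_stage below 0.02 m), for 0.2 s.
2. the coupon is home, within 3 mm of the stop, with the thumb bar still held down (value of joint clip above 0.23 rad and x of coupon in the frame of clip_stage above 0.034 m), for 0.1 s.
At the end, for the whole second after the job is handed in: The coupon lies flat in the channel at rest, front edge within 3 mm of the end stop, with the released clip's jaw clamped on top of it (clip reads 0.15 to 0.225 rad) (x of coupon in the frame of clip_stage above 0.034 m and z of coupon in the frame of clip_stage between 0.023 and 0.029 m and angle between the x axis of coupon and the x axis of clip_stage, either way round below 0.1 rad and value of joint clip between 0.15 and 0.225 rad and linear speed of coupon below 0.01 m/s); the robot touches nothing.
It fails at once if the coupon is lifted more than 8 mm off the deck or tipped (z of coupon in the frame of clip_stage above 0.034 m or angle between coupon's own z axis and vertical above 0.25 rad).
It fails at once if the vial, weight or cap is moved by more than 20 mm or knocked over (distance of any of vial, weight, cap from where it was at the start of the episode above 0.02 m or angle between any of vial, weight's own z axis and vertical above 0.5 rad).
It also fails if it takes over 38 s, if anything falls off the work surface, if the arm or the gripper's body presses on something with over 40 N, if the wrist force passes 120 N, or if a joint passes its speed limit or range.

## Working session

There is one attempt and no reset: what is moved stays moved. The work goes in short steps, each a Python script; the robot and the scene stay as the last script left them, time stands still between calls to the robot, and variables do not carry over. Pictures are saved under pics/ and viewed, and the job is handed in when it is done.

```bash
ls; mkdir -p pics; python3 - <<'E'
from bench import manip
import cv2,numpy as np
np.set_printoptions(precision=4,suppress=True)
o=manip.get_obs();print(o['t'],o['tcp_pos'],o['tool_rot'],o['width'],manip.tcp_to_tips)
for n in("top","side"):
    s=manip.snapshot(n);cv2.imwrite(f"pics/{n}0.png",s["color"][:,:,::-1]);print(n,s["mtx"],s["eye"],s["orientation"])
    np.savez(f"{n}0.npz",**s)
E
```

```text
pics
0.0 [ 0.1844 -0.5966  0.2389] [-3.1401 -0.      0.2998] 0.08809269575181138 0.017
top [[471.4033   0.     318.4554]
 [  0.     471.4033 198.3139]
 [  0.       0.       1.    ]] [ 0.4191 -0.0728  0.9314] [-2.9842  0.0032 -1.5491]
side [[461.7927   0.     319.6751]
 [  0.     461.7927 198.5091]
 [  0.       0.       1.    ]] [ 0.4581 -0.8482  0.5679] [-2.1578  0.0067 -0.1058]
```

View pics/top0.png

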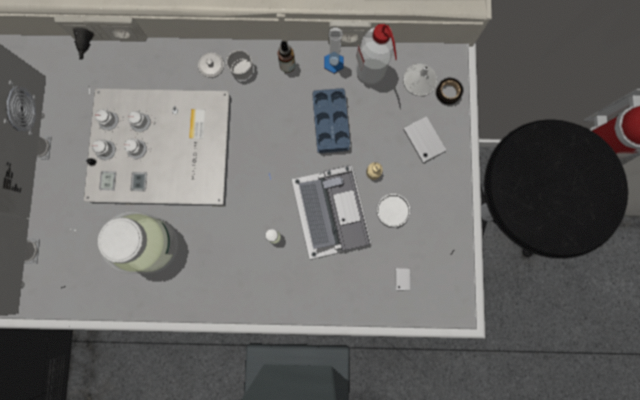

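View pics/side0.png

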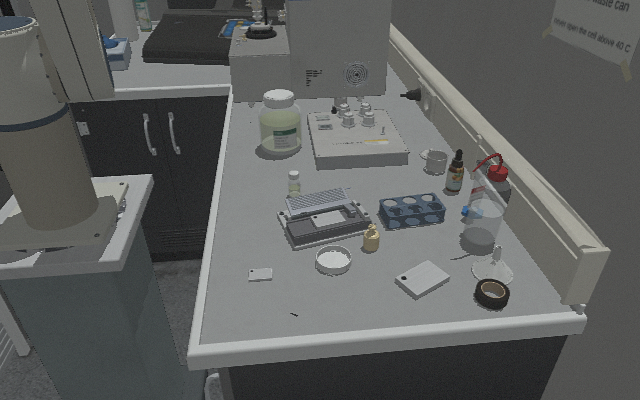

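Three coupon-like plates are visible in the top view. They are at (425,139), large and on the worktop; (403,279), small and on the worktop; and (347,206), middle-sized and in the channel of the stage. The last one fits the description. I'll confirm it in an enlarged crop.

```bash
python3 - <<'E'
import cv2
a=cv2.imread("pics/top0.png")[155:270,265:425];cv2.imwrite("pics/c1.png",cv2.resize(a,None,fx=5,fy=5,interpolation=cv2.INTER_CUBIC))
a=cv2.imread("pics/side0.png")[165:280,245:405];cv2.imwrite("pics/c2.png",cv2.resize(a,None,fx=5,fy=5,interpolation=cv2.INTER_CUBIC))
E
```

```text
(no output)
```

View pics/c1.png

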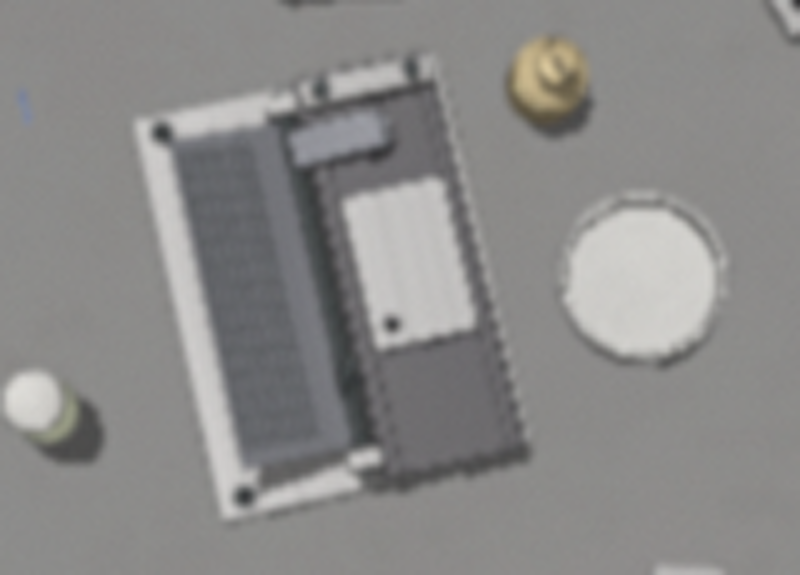

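View pics/c2.png

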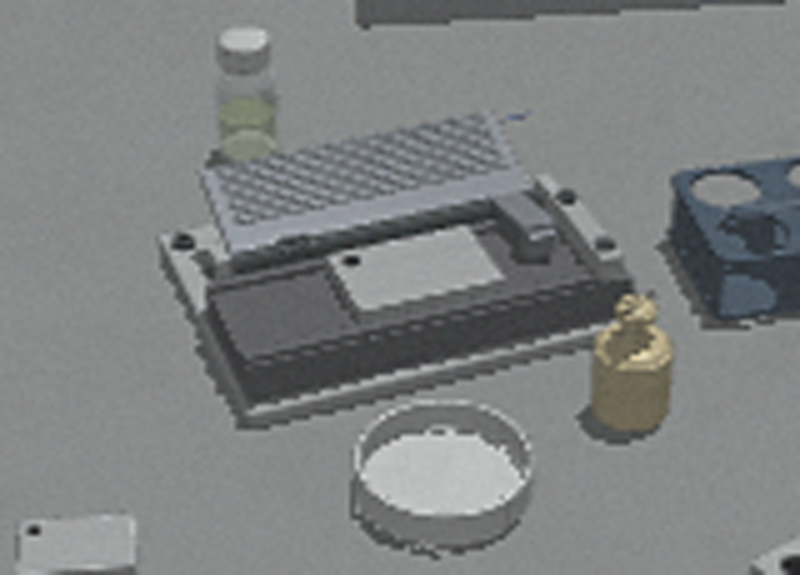

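The crop confirms it: a plain plate with a corner hole at crop (392,323) lies in the channel, before the jaw. The stop end is at the top, and the ribbed bar is on the left. Next I'll locate the stage and the coupon.

```bash
cat > h.py <<'E'
import numpy as np,cv2
from scipy.spatial.transform import Rotation as R
def load(n): return dict(np.load(n+".npz"))
def plane(s,px,z):
    px=np.atleast_2d(px).astype(float)
    d=np.c_[px,np.ones(len(px))]@np.linalg.inv(s["mtx"]).T@R.from_euler("xyz",s["orientation"]).as_matrix().T
    return s["eye"]+d*((z-s["eye"][2])/d[:,2])[:,None]
def proj(s,P):
    c=(np.atleast_2d(P)-s["eye"])@R.from_euler("xyz",s["orientation"]).as_matrix()
    u=c@s["mtx"].T; return u[:,:2]/u[:,2:]
def coupon(s,box):
    x0,y0,x1,y1=box
    g=s["color"][y0:y1,x0:x1].min(2); g=cv2.resize(g,None,fx=4,fy=4,interpolation=cv2.INTER_CUBIC)
    m=(g>165).astype(np.uint8)
    cs,_=cv2.findContours(m,cv2.RETR_EXTERNAL,cv2.CHAIN_APPROX_NONE)
    c=max(cs,key=cv2.contourArea)[:,0,:]
    return (c+.5)/4-.5+[x0,y0]
E
python3 - <<'E'
from h import *
np.set_printoptions(precision=4,suppress=True)
for n,box in(("top0",(330,186,362,227)),("side0",(306,206,350,232))):
    s=load(n); c=coupon(s,box)
    P=plane(s,c,.034)[:,:2]
    r=cv2.minAreaRect((P*1000).astype(np.float32));print(n,len(c),c.min(0),c.max(0),r);print(cv2.boxPoints(r))
s=load("top0")
f=lambda x,y:[265+(x+.5)/5-.5,155+(y+.5)/5-.5]
print(plane(s,[f(137,120),f(225,520),f(163,132),f(243,496)],.008))
E
```

```text
top0 376 [333.625 190.625] [359.125 223.625] ((545.7802124023438, -120.776123046875), (59.180233001708984, 38.901634216308594), 13.814897537231445)
[[ 512.4015 -108.9537]
 [ 521.6907 -146.73  ]
 [ 579.1589 -132.5986]
 [ 569.8698  -94.8223]]
side0 34 [315.875 224.125] [319.625 225.875] ((525.24853515625, -141.50393676757812), (3.903935194015503, 8.327884674072266), 51.014644622802734)
[[ 520.7839 -140.4016]
 [ 527.2571 -145.6408]
 [ 529.7132 -142.6063]
 [ 523.2399 -137.367 ]]
[[ 0.6042 -0.013   0.008 ]
 [ 0.4465 -0.0521  0.008 ]
 [ 0.5996 -0.0236  0.008 ]
 [ 0.4559 -0.0588  0.008 ]]
```

```bash
cat >> h.py <<'E'
def w(c,yaw,p):
    p=np.atleast_2d(p).astype(float)/1000
    return np.c_[c[0]+np.cos(yaw)*p[:,0]-np.sin(yaw)*p[:,1], c[1]+np.sin(yaw)*p[:,0]+np.cos(yaw)*p[:,1], p[:,2]]
E
python3 - <<'E'
from h import *
yaw=.241
cp=np.array([.5458,-.1208]); x=-1.2
c=cp-w((0,0),yaw,[x,-34,0])[0,:2]; print(c)
for n,(x0,y0,x1,y1) in(("top0",(280,155,390,270)),("side0",(270,170,380,265))):
    s=load(n); im=cv2.resize(s["color"][y0:y1,x0:x1,::-1],None,fx=5,fy=5,interpolation=cv2.INTER_CUBIC)
    def poly(p,col):
        q=((proj(s,w(c,yaw,p))-[x0,y0]+.5)*5).astype(np.int32); cv2.polylines(im,[q],True,col,1)
    poly([[-82,-63,8],[82,-63,8],[82,63,8],[-82,63,8]],(0,0,255))
    poly([[x-30,-54,34],[x+30,-54,34],[x+30,-14,34],[x-30,-14,34]],(0,255,0))
    poly([[67,-55,37],[77,-55,37],[77,-13,37],[67,-13,37]],(255,0,0))
    t=.32;b=[28+2+0*1, ]
    poly([[-65,46.5,46],[65,46.5,46],[65,8,33],[-65,8,33]],(0,255,255))
    poly([[-78,-60,29],[67,-60,29],[67,-8,29],[-78,-8,29]],(255,0,255))
    cv2.imwrite(f"pics/ov_{n}.png",im)
E
```

```text
[ 0.53885041 -0.0874962 ]
```

View pics/ov_top0.png

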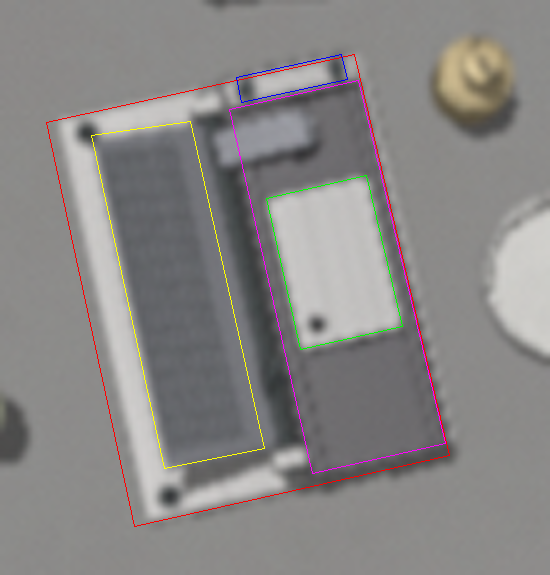

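View pics/ov_side0.png

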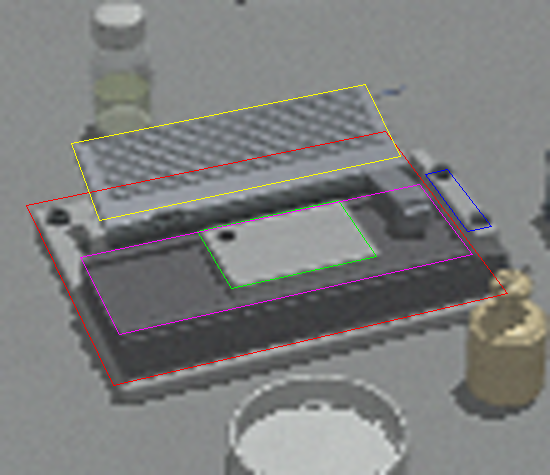

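The overlay fits to about 3 mm in y and 1 mm in x, and the coupon is at stage x ≈ -1. I'll shift the centre 2.5 mm in -y, which suits the bar and plate edges. Now I'll move above it.

```bash
cat >> h.py <<'E'
YAW=.241; C=np.array([.5394,-.0899]); ROT=[np.pi,0,YAW]
def tp(x,tipz,y=0): # tool target in stage coords, mm
    p=w(C,YAW,[x,y,tipz])[0]; p[2]+=.017; return p
def st(o): # tool in stage mm
    d=o["tcp_pos"][:2]-C; cs,sn=np.cos(YAW),np.sin(YAW)
    return np.round([1000*(cs*d[0]+sn*d[1]),1000*(-sn*d[0]+cs*d[1]),1000*(o["tcp_pos"][2]-.017)],2)
E
python3 - <<'E'
from h import *
from bench import manip
manip.move_gripper(.0525)
manip.goto(tp(-47,110),ROT)
print(manip.servo_line(tp(-47,56),rate=.1))
o=manip.get_obs();print(o["t"],st(o),o["tool_rot"],o["width"],o["ft_force"])
for n in("top","side"):
    s=manip.snapshot(n);np.savez(n+"1.npz",**s)
    x0,y0,x1,y1=(275,150,405,270) if n=="top" else (255,130,395,270)
    f=5 if n=="top" else 4
    cv2.imwrite(f"pics/{n}1.png",cv2.resize(s["color"][y0:y1,x0:x1,::-1],None,fx=f,fy=f,interpolation=cv2.INTER_CUBIC))
E
```

```text
False
3.65 [-46.86  -0.2   56.1 ] [ 3.14156128e+00 -7.52039000e-05  2.40762931e-01] 0.05273622679733676 [ 0.632982   -0.35795919 -0.15436979]
```

View pics/top1.png

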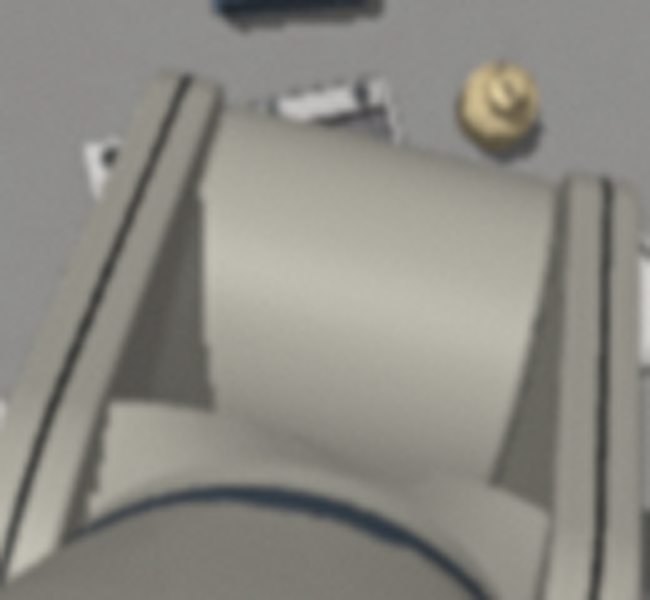

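View pics/side1.png

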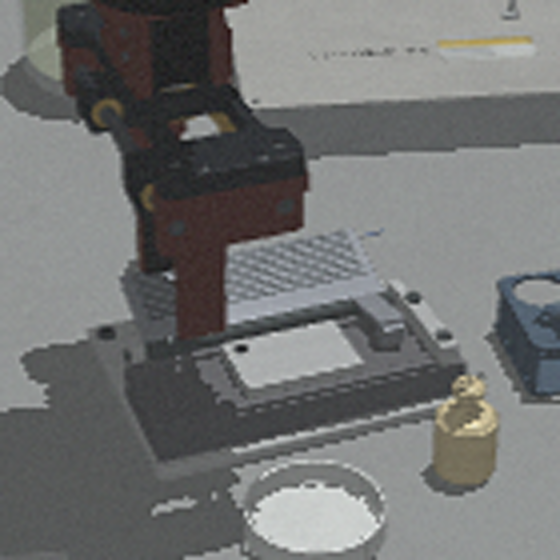

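The side view shows the pusher finger's tip at crop (177–224, 335), just behind the coupon's rear edge, which runs from (222,345) to (240,388). The other finger is over the ribbed bar. The top view is hidden by the arm. Now I'll press down.

```bash
python3 - <<'E'
from h import *
from bench import manip
for z in(40,34,29.8):
    h=manip.servo_line(tp(-47,z),rate=.03,stop_force=20)
    o=manip.get_obs();print(o["t"],h,st(o),o["ft_force"])
manip.hold(.3)
s=manip.snapshot("side");o=manip.get_obs();print(o["t"],st(o),o["ft_force"],o["moment"])
np.savez("side2.npz",**s)
x0,y0,x1,y1=(255,130,395,270)
cv2.imwrite(f"pics/side2.png",cv2.resize(s["color"][y0:y1,x0:x1,::-1],None,fx=4,fy=4,interpolation=cv2.INTER_CUBIC))
E
```

```text
4.4333 False [-47.2    0.07  39.87] [-0.72821522 -0.07330581  0.7269507 ]
4.7833 False [-46.68   0.05  34.06] [-0.4120012   1.94693366  3.83409873]
5.075 False [-46.61   0.11  30.06] [0.83059839 2.89738441 7.71177133]
5.425 [-46.64   0.11  30.18] [-0.02801902  1.9943394   5.75468001] [0.87704124 0.02664001 0.00965735]
```

View pics/side2.png

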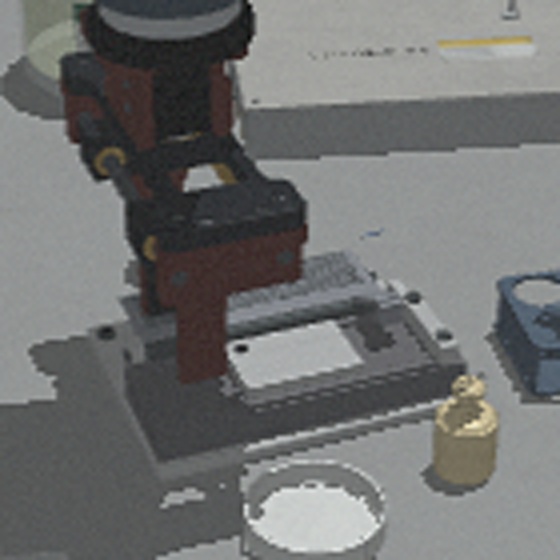

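The clip is open: Fz is 5.8 N, so about 0.32 rad. The pusher tip at crop (180–226, 380) is right behind the coupon. Now I'll push.

```bash
python3 - <<'E'
from h import *
from bench import manip
for x,r,f in((-30,.03,12),(-15,.03,12),(-6,.03,12),(4,.015,8)):
    h=manip.servo_line(tp(x,29.7),rate=r,stop_force=f)
    o=manip.get_obs();print(o["t"],h,st(o),o["ft_force"],o["moment"])
    if h: break
manip.hold(.2)
s=manip.snapshot("side");o=manip.get_obs();print(o["t"],st(o),o["ft_force"],o["moment"])
np.savez("side3.npz",**s)
x0,y0,x1,y1=(255,130,395,270)
cv2.imwrite(f"pics/side3.png",cv2.resize(s["color"][y0:y1,x0:x1,::-1],None,fx=4,fy=4,interpolation=cv2.INTER_CUBIC))
E
```

```text
6.1417 False [-31.28   0.25  29.67] [-3.58910995 -0.66050571  7.47261281] [0.10776438 0.76077357 0.14521004]
6.7917 False [-16.16   0.16  29.7 ] [-4.51984508 -0.52350995  6.90938979] [0.04219089 0.71025675 0.08308775]
7.2417 False [-7.08  0.15 29.73] [-3.9107399  -0.75793887  7.60256816] [0.12156876 0.73413966 0.0916136 ]
7.6667 True [-4.04  0.28 29.58] [-1.59350288 -1.91918483  7.85408496] [-0.02547736  0.35664036 -0.14893868]
7.9167 [-4.01  0.26 29.68] [-1.39938376 -1.13172125  7.53750161] [-0.05771235  0.31862743 -0.14142663]
```

View pics/side3.png

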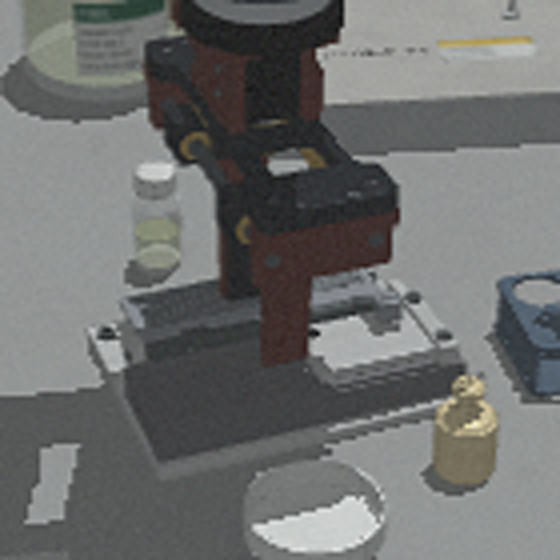

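The coupon is under the jaw and close to the stop, and contact tripped at x = -4 against an expected -3 ±1.5. I'll press once more gently to check that it really is the stop.

```bash
python3 - <<'E'
from h import *
from bench import manip
for x in (-3,-2,-1,0,1):
    h=manip.servo_line(tp(x,29.7),rate=.02,stop_force=14)
    manip.hold(.1)
    o=manip.get_obs();print(o["t"],h,x,st(o),o["ft_force"])
    if h or np.hypot(*o["ft_force"][:2])>14: break
s=manip.snapshot("side");np.savez("side4.npz",**s)
x0,y0,x1,y1=(315,190,385,240)
cv2.imwrite(f"pics/side4.png",cv2.resize(s["color"][y0:y1,x0:x1,::-1],None,fx=10,fy=10,interpolation=cv2.INTER_CUBIC))
E
```

```text
8.2667 False -3 [-3.98  0.17 29.8 ] [-3.6339842  -0.41186952  7.75486879]
8.6167 False -2 [-3.86  0.23 29.62] [-5.58937493 -1.64576258  8.11368464]
8.9667 False -1 [-3.79  0.25 29.58] [-8.10003715 -4.23325789 10.09154901]
9.3167 False 0 [-3.69  0.27 29.53] [-12.14797014  -5.54625552  13.05569551]
9.6667 False 1 [-3.61  0.3  29.49] [-13.99868957  -6.96318222  15.73935988]
```

View pics/side4.png

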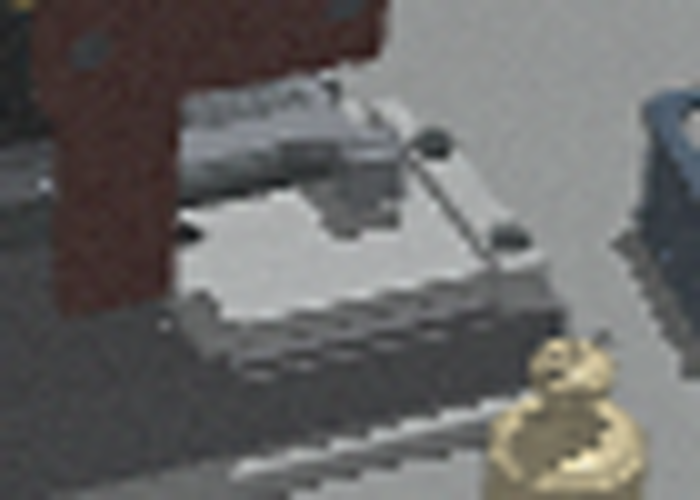

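The stop is solid: 14 N produces only 0.4 mm of movement, and the coupon's front edge touches the stop bar at crop (420–495, 180–265). Next I'll back off, release the bar and check.

```bash
python3 - <<'E'
from h import *
from bench import manip
manip.servo_line(tp(-4,29.7),rate=.03); manip.hold(.1)
manip.servo_line(tp(-11,29.7),rate=.03); manip.hold(.1)
o=manip.get_obs();print(o["t"],st(o),o["ft_force"])
manip.servo_line(tp(-11,60),rate=.03)
manip.servo_line(tp(-11,140),rate=.1)
manip.goto([.3,-.5,.3],ROT)
o=manip.get_obs();print(o["t"],o["ft_force"],o["tcp_pos"])
for n in("top","side"):
    s=manip.snapshot(n);np.savez(n+"5.npz",**s)
    x0,y0,x1,y1=(265,155,425,270) if n=="top" else (245,165,405,280)
    cv2.imwrite(f"pics/{n}5.png",cv2.resize(s["color"][y0:y1,x0:x1,::-1],None,fx=5,fy=5,interpolation=cv2.INTER_CUBIC))
E
```

```text
10.6167 [-9.31 -0.74 30.64] [2.20583072 0.99732765 6.94364266]
14.5 [0.4022409  0.87608968 0.59953714] [ 0.30061565 -0.49924994  0.2995012 ]
```

View pics/top5.png

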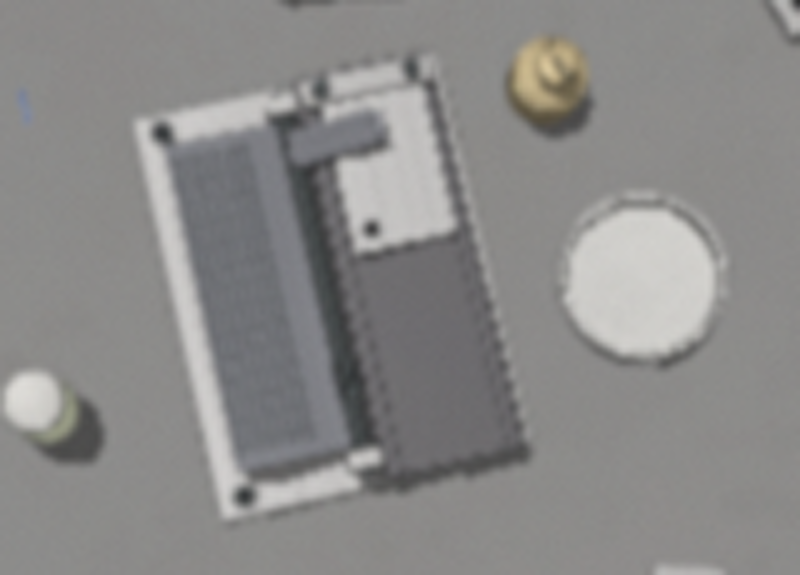

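View pics/side5.png

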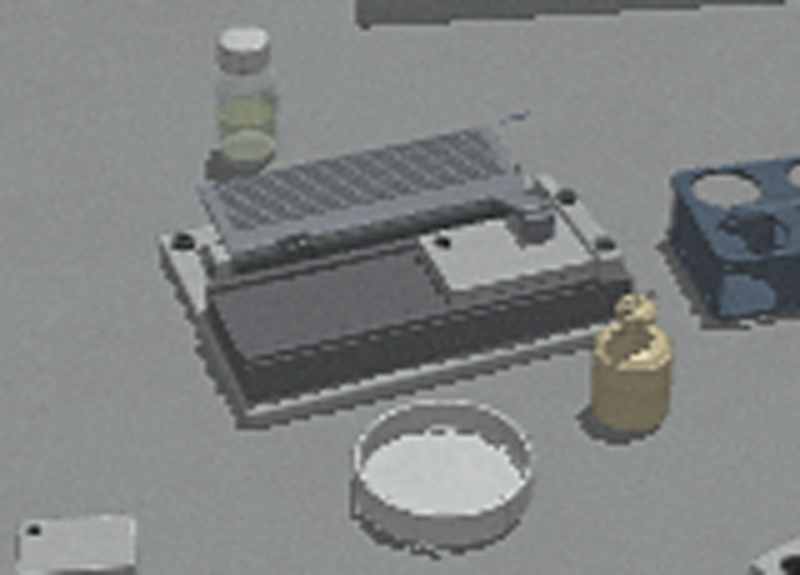

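Both views show the coupon against the stop with the jaw lying on it, and the vial, weight and cap where they were. The hole moved from crop (392,323) to (371,229), about 38 mm, which puts the coupon at x ≈ 37 mm.

```bash
python3 - <<'E'
from bench import manip
print(manip.hand_in()); print(manip.get_obs()["t"])
E
```

```text
the job is handed in; nothing more can be done
None
the job is handed in; nothing more can be done
```

The coupon is loaded and clamped, and the job is handed in; no verdict was reported. One finger held the thumb bar at the level height while the other pushed the middle-sized coupon home. I then backed the pusher off, released the bar and moved the arm away, about 14.6 s in by the robot's clock.

**Checks that passed:**
- **Clip opening:** the bar was held with 6–8 N at a tip height of about 30 mm. I take that as about 0.32 rad; I could not read the joint itself.
- **Coupon home:** the stop felt solid, with 14 N moving the tip only 0.4 mm. The hole shifted about 38 mm, from x ≈ -1 to x ≈ 37 mm.
- **Final pictures:** the coupon lies flat against the stop with the jaw on it, and the vial, weight and cap look unmoved by eye.

**What disagreed:** the stage outline and the coupon differed by 3–6 mm in the stage's y direction. I set the stage position between the two, and it made no difference to the pressing or pushing.

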